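# Refit the spacer and spring clip on a decorating turntable

### The arm

A 6-joint arm with a two-finger parallel gripper is mounted at the origin on the work surface. World frame = base frame: x ahead of the robot, y to its left, z up, the work surface at z = 0. Lengths are in mm, angles in rad, forces in N, time in s.
With the tool pointing down it reaches from about 400 to 925 mm from the base axis. Payload 3.4 kg.
Tool frame: the origin (TCP) lies midway between the tips of the shut fingers; the grasp point (between the pads) lies 19 mm behind it; z points along the fingers, y is the line along which they close (so a half turn about z gives the same grasp; the last joint's range is limited). The gripper opens to 85 mm and grips with 20 to 120 N. Pads are 22 mm wide; open, the fingers measure 114 mm over their backs; the gripper's body (76 mm by 85 mm) begins 54 mm behind the grasp point. The pads swing forward as they close: fully open they stand 13 mm farther back than shut.
Start: joints at [1.188, 0.307, 1.506, -0, 1.328, -0.073], TCP at [175.323, 547.625, 231.305] pointing down, gripper open.
Joint ranges: [-3.12, 3.12], [-1.05, 2.28], [0.14, 2.33], [-1.42, 4.57], [0.1, 2.73], [-2.68, 2.68]. Speed limits (rad/s): [2.57, 2.57, 3.14, 3.14, 3.14, 3.14].

### API

Orientations are given as a unit quaternion [w, x, y, z].
In Python, from plant import r, vision gives the robot as it stands. The module is installed in compiled form; this text tells all that it offers.
- The arm moves only by the tool play_rows, never from a script. Its argument "steps" is a list of rows, each a list of 6 numbers: the shift along the tool's x, y, z scaled (see below), then the turn, a rotation vector about the tool's x, y, z scaled (see below). A call has 1 to 12 rows; each row shifts and turns the commanded pose from where the row before left it, along the tool's axes as they then stand; what a row does not reach is not made up. The controller multiplies each number of a shift by 0.4 m and each number of a turn by 30 degrees. A row lasts 1/8 s, in which the tool goes at most 62.5 mm and 10.7 degrees, less where a joint would pass 70% of its speed; a pose out of reach is approached as far as the arm can. A call with a number of a shift or a turn outside -1 to 1 is refused whole. A call with a gripper value outside its range is refused whole. "fingers" is the closure in counts, from 0 (fully open) to 255 (shut), set as the call begins (left out, the last holds). The fingers move at their own pace and stop on an object; the grip force is fixed at half the most. Time passes only in rows, so rows that do not move let the fingers close. It gives the time, the measured TCP pose, the force, the opening and the grip force at its end, in the units of the state.
- r.state(): the state, without advancing time (a new reading comes with each control period).
- vision.read_camera(name): name is "scene" or "top" or "wrist"; returns (picture, depth): 400x640x3 uint8, red, green, blue; 400x640 float32, mm along the optical axis (not along the pixel's ray), 0 where there is no reading.
- vision.calibration(name): a dict with "vfov" (degrees; the focal length in pixels is half the picture's height over the tangent of half this angle, whatever the lens; pixels are square), "cx", "cy" (the principal point, pixels), "R" (3x3) and "t" (3): a world point X has camera coordinates R X + t; the wrist camera has in their place "mount" (4x4, takes a point from camera to tool coordinates, whose origin is the TCP and whose axes are the flange's). Camera axes: x right, y down, z forward; pixel columns grow to the right and rows downward; lengths in mm; the calibration is good to about 2 mm. A picture is of the moment at which its call begins: read the wrist's pose just before it. calibration takes no time and is no camera call.
- r.close_job(): hands the job in; it is judged then, once.
The state is a dict: "time": time; "joint_pos": joint angles; "joint_velocities": joint speeds; "joint_efforts": joint torques, N m; "tcp_pos": TCP position; "tcp_rot": TCP orientation; "wrist_force": force on the tool from outside, world axes, zero at the start; "ft_torque": the same for the moment, N m; "opening": finger opening in mm; "gripper_force": force on a finger pad.
Only numpy, scipy, OpenCV 4.12 (cv2) and the standard library are available. Lean on these libraries where they do the work, as an engineer would, in place of code of your own. Each camera call takes 0.05 s, during which the arm holds its last target. There are 200 camera calls.

### The job

Put the big spacer ring over the turntable's spindle so that it lies flat on the hub, then take the spring clip by its tab and press it sideways, gently, into the spindle groove just above the ring until it has snapped fully home round the spindle (the spindle stands some millimetres off centre, so feel your way). Let go of everything, and do not knock over or push away the two painted angel figures.

Things in the scene. Friction and masses are not known exactly. Their poses are not given: they have to be found in the camera images.
- hub_top (a point): Centre of the flat top of the steel hub (49 mm across, 66 mm above the table) of the fixed decorating turntable. The round wooden head, 140 mm across, does not turn; its top is 6 mm lower. The steel spindle rises upright from the hub on an adjustable carrier: it stands off this point by up to 6 mm, in a different direction each time, and is locked there. Find it by feel or by sight.
- groove_level (a point): Point straight above hub_top, 14 mm up, at mid-height of the part of the groove left free above the ring (not on the true spindle axis). Above hub_top the spindle is 20 mm thick from 0 to 6.5 mm; groove 14 mm thick from 6.5 to 18.5 mm, open all round; cap 20 mm thick from 18.5 to 23.5 mm, then tapering to 12 mm at its flat top, 28.5 mm up.
- spacer_center (a point): Centre of the big steel spacer ring: outer diameter 47 mm, hole 37 mm, 10 mm thick, about 50 g, z along its hole; flat on the table at the start. It fits loosely, 8.5 mm of room all round the spindle. On the hub its centre is 5 mm above hub_top, its top 3.5 mm above the groove's lower edge. A smaller steel ring (30 mm, hole 12 mm) also lies about: it does not fit.
- clip_center (a point): Steel spring clip, 70 g, standing on its tab's foot at the start, jaws level, 6 mm thick, 9 mm up. This point, at mid-thickness, is the centre of the ring its jaws make round the spindle: home, it lies on the true spindle axis, 13 to 15 mm above hub_top (clip on the ring; 2.5 mm of room upwards, higher it meets the cap). Axes: +x out through the open mouth, the way it is pushed on; z up.
- clip_mouth (a point): Middle of the clip's mouth, 6 mm from clip_center along clip +x. Each jaw ends in a round nose of 2.5 mm radius, 6.4 mm to either side of this point (mouth 8 mm wide); tips 3.5 mm farther on; 26 mm over the jaws. The bridge's stop face is 13 mm behind this point. Pushed on more than about 2 mm off-centre, one nose meets the spindle head-on and jams. Axes as the clip's.
- clip_tab (a point): Centre of the clip's upright tab, its grip: 22 mm long (clip x), 12 mm wide (clip y), 34 mm high, 40 mm behind clip_center and 5 mm above it; its foot is 12 mm below clip_center. To be gripped across the 12 mm, from above. Pushing on takes some 8 to 16 N; it falls as the clip snaps in, then rises hard at the stop. Over 25 N on spindle or ring is too much.
- jaw_left (a joint): How far the clip's left jaw (clip +y) is sprung outward, in m: 0 free, about 0.0007 when the clip is home in the groove, about 0.003 while the noses pass the groove's widest part, at most 0.005. 2.2 N per mm.
- jaw_right (a joint): The same for the right jaw (clip -y).
- angel_a: White ceramic angel figure, 85 mm high, 62 mm wide at the hem, standing on the table; origin under its centre. To be left standing where it is.
- angel_b: The same, a tenth smaller.
Things that resemble listed ones, but are neither listed nor needed, are in the scene too. What is shaped like the part that bears hub_top but turquoise is not meant.

How it is judged:
By the outcome, as a careful person would: the job done as asked, in the order asked, and still so for the second after the job is handed in, with the robot touching nothing.
It also fails if it takes over 72 s, if anything falls off the work surface, if the arm or the gripper's body presses on something with over 40 N, if the wrist force passes 120 N, or if a joint passes its speed limit or range.

## Working session

There is one attempt and no reset: what is moved stays moved. The work goes in short steps, Python scripts to look and compute and a tool call to move; the robot and the scene stay as the last step left them, time stands still between calls to the robot, and variables do not carry over. Pictures are saved under pics/ and viewed, at most 10 in all, crops included, and the job is handed in when it is done.

Besides the shell and the picture viewer there is one more tool, called after "Emit:" by a JSON object that holds its "op" and its "data", one argument or row to a line. play_rows: Moves the arm, as the interface text tells. Shifts and turns lie within -1 to 1; 1 stands for 0.4 m of shift or 30 degrees of turn. Its arguments: {"type":"object","properties":{"steps":{"type":"array","items":{"type":"array","items":{"type":"number","minimum":-1,"maximum":1}}},"fingers":{"type":"number"}},"required":["steps"]}

```bash
mkdir -p pics; cat > h.py <<'E'
import numpy as np, cv2
from plant import r, vision
from scipy.spatial.transform import Rotation as Ro
def cam(n):
    s=r.state(); p,d=vision.read_camera(n); c=vision.calibration(n)
    f=p.shape[0]/2/np.tan(np.radians(c['vfov'])/2)
    if 'R' in c:
        R=np.array(c['R']);t=np.array(c['t']); C=-R.T@t; Rw=R.T
    else:
        M=np.array(c['mount']); q=s['tcp_rot']; T=Ro.from_quat([q[1],q[2],q[3],q[0]]).as_matrix()
        C=T@M[:3,3]+np.array(s['tcp_pos']); Rw=T@M[:3,:3]
    return dict(p=p,d=d,f=f,cx=c['cx'],cy=c['cy'],C=C,Rw=Rw)
def ray(k,u,v): return k['Rw']@np.array([(u-k['cx'])/k['f'],(v-k['cy'])/k['f'],1.])
def onz(k,u,v,z): d=ray(k,u,v); return k['C']+d*(z-k['C'][2])/d[2]
def cloud(k):
    v,u=np.mgrid[:400,:640]; D=k['d']
    P=np.stack([(u-k['cx'])/k['f']*D,(v-k['cy'])/k['f']*D,D],-1)
    return P@k['Rw'].T+k['C']
def pix(k,X):
    c=k['Rw'].T@(np.array(X)-k['C']); return c[:2]/c[2]*k['f']+[k['cx'],k['cy']]
def save(n,p,x=None): 
    cv2.imwrite('pics/'+n,cv2.cvtColor(p,cv2.COLOR_RGB2BGR))
E
python3 - <<'E'
from h import *
for n in ['scene','top','wrist']:
    k=cam(n); save(n+'0.png',k['p']); print(n,k['f'],k['C'],k['Rw'].round(3).tolist(),(k['d']>0).mean())
    np.savez('pics/'+n+'0.npz',**k)
print(r.state())
E
```

```text
scene 496.2576086827246 [1072.6427315  -297.51183225  776.56427115] [[0.501, 0.656, -0.564], [0.865, -0.369, 0.34], [0.015, -0.659, -0.752]] 0.99591015625
top 515.2107669827249 [ 476.36064609   -9.08665478 1238.40075845] [[-0.025, -0.998, 0.059], [-1.0, 0.025, -0.009], [0.007, -0.059, -0.998]] 0.996140625
wrist 344.631125142027 [108.8752109  567.19493308 372.93441087] [[0.305, 0.916, 0.262], [0.952, -0.293, -0.086], [-0.002, 0.275, -0.961]] 0.99594140625
{'time': 0.15, 'joint_pos': array([ 1.18751497e+00,  3.07427172e-01,  1.50738395e+00,  9.43814840e-06,
        1.32842617e+00, -7.35111943e-02]), 'joint_velocities': array([-0.00120766, -0.00160244, -0.00349477, -0.00015723,  0.00020713,
        0.00085795]), 'joint_efforts': array([ 7.30785287e-04, -4.57973170e+01, -2.52218807e+01,  1.00044645e-04,
        8.44132126e-03, -1.14087598e-06]), 'tcp_pos': array([175.10413147, 547.11538773, 230.57375418]), 'tcp_rot': array([-1.90647804e-04,  1.54267630e-01,  9.88028756e-01, -7.99929423e-04]), 'wrist_force': array([-0.22814032,  0.43702599, -0.65277747]), 'ft_torque': array([-0.02243182, -0.01159016, -0.02303801]), 'gripper_force': 0.0, 'opening': 85.30219198797471}
```

View pics/top0.png

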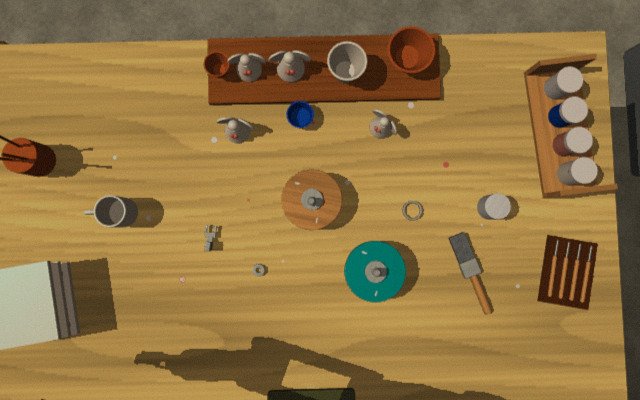

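View pics/scene0.png

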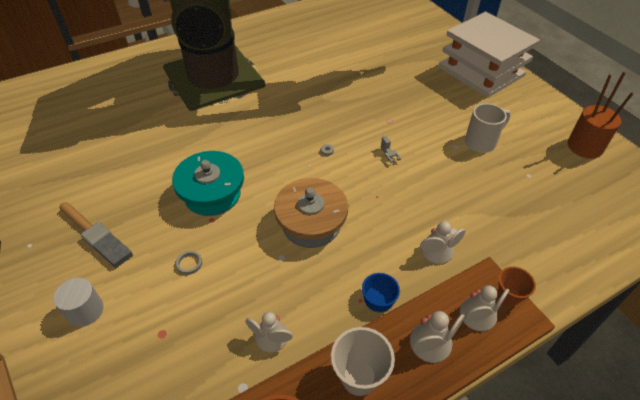

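The top view shows the wooden turntable at (312,200), big ring at (413,211), clip at (211,238), small ring at (260,270), and angels at (235,129) and (382,124). The scene view shows the same: ring (188,263), clip (390,150), hub (311,203).

```bash
python3 - <<'E'
from h import *
K={n:dict(np.load(f'pics/{n}0.npz')) for n in ['top','scene']}
t=K['top'];s=K['scene']
def crop(k,u,v,h=20,S=390): return cv2.resize(k['p'][v-h:v+h,u-h:u+h],(S,S),interpolation=cv2.INTER_CUBIC)
a=np.hstack([crop(t,211,238),crop(s,390,150)])
save('clip0.png',a)
for k,n,(u,v),h in [(t,'top',(413,211),18),(s,'scene',(188,263),20),(t,'top',(211,238),18),(s,'scene',(390,150),18),(t,'top',(312,200),32),(s,'scene',(311,203),36)]:
    P=cloud(k)[v-h:v+h,u-h:u+h].reshape(-1,3)
    z=P[:,2]; print(n,u,v,'table',np.median(z).round(1), 'ztop',np.percentile(z,[80,95,98,99.5]).round(1))
    for lo,hi in [(5,15),(12,30),(55,63),(63.5,70),(85,100)]:
        m=(z>lo)&(z<hi)
        if m.sum()>5: print('  ',lo,hi,m.sum(),P[m].mean(0).round(1),((P[m].max(0)+P[m].min(0))/2).round(1),np.ptp(P[m],axis=0).round(1))
E
```

```text
top 413 211 table -0.6 ztop [ 1.8  9.  11.3 14.2]
   5 15 119 [ 517.2 -249.4    9.2] [ 517.1 -244.3    9.7] [84.  58.6  9.3]
   12 30 16 [ 514.8 -250.9   12.9] [ 516.4 -250.    13.2] [40.6 41.1  2.3]
scene 188 263 table -0.0 ztop [  1.9   9.8  11.2 776.6]
   5 15 212 [ 517.7 -252.1    9. ] [ 517.2 -252.     9. ] [47.4 45.6  8. ]
   12 30 7 [ 522.  -255.1   12.4] [ 519.5 -251.    12.5] [42.2 33.   1. ]
top 211 238 table -0.4 ztop [ 2.7 17.9 33.2 36.2]
   5 15 102 [470.8 231.2  11.5] [466.1 227.4  10.1] [80.5 71.   9.6]
   12 30 101 [468.1 230.1  15.5] [463.5 230.   20.6] [56.7 24.7 17.1]
scene 390 150 table 0.9 ztop [ 3.7 26.5 34.3 36.2]
   5 15 92 [469.4 229.8  12.5] [463.7 229.7  10.1] [60.2 27.   9.7]
   12 30 161 [466. 230.  17.] [463.8 228.2  20.8] [63.7 29.9 17.6]
top 312 200 table 58.2 ztop [61.2 65.9 71.  94.8]
   5 15 16 [538.4 -19.1   5.9] [544.5 -12.7   6.2] [140.2 149.1   2.2]
   55 63 2362 [545.8 -12.   59.2] [546.1 -11.1  59. ] [136.5 137.9   8. ]
   63.5 70 281 [545.8 -11.1  65.7] [544.5 -13.1  66.7] [128.4 127.3   6.4]
   85 100 61 [540.5 -10.8  91.8] [540.7 -10.8  93. ] [18.3 17.9 11.8]
scene 311 203 table 59.1 ztop [61.1 66.8 85.3 96.1]
   5 15 99 [577.4 -25.8   8.8] [568.9 -21.2   9.3] [64.9 97.4  8.1]
   55 63 2859 [551.3 -15.   59.9] [546.  -12.1  59. ] [138.5 138.4   8. ]
   63.5 70 337 [549.9 -13.9  66.1] [543.5 -12.2  66.6] [ 79.3 113.3   6.2]
   85 100 84 [543.4 -12.8  91.8] [540.9 -11.6  91. ] [19.7 18.7 11.5]
```

View pics/clip0.png

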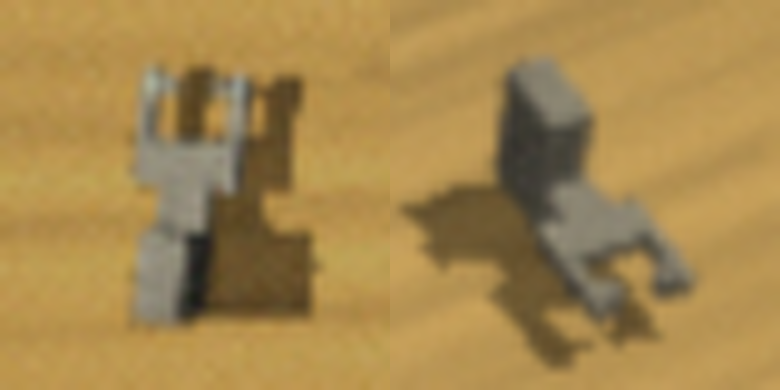

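The crop shows the clip standing, with its tab towards the robot (left panel, tab at (165,275)) and its mouth roughly along world +x (noses at (150,75) and (240,80)). I'm moving over the clip for a close look, on the way to the ring.

Emit:
{"op": "play_rows", "data": {
  "steps": [
    [0, 0, 0, 0, 0, -0.297],
    [0, 0, 0, 0, 0, -0.297],
    [-0.089, -0.099, 0, 0, 0, 0],
    [-0.089, -0.099, 0, 0, 0, 0],
    [-0.089, -0.099, 0, 0, 0, 0],
    [-0.089, -0.099, 0, 0, 0, 0],
    [-0.089, -0.099, 0, 0, 0, 0],
    [-0.089, -0.099, 0, 0, 0, 0],
    [-0.089, -0.099, 0, 0, 0, 0],
    [-0.089, -0.099, 0.02, 0, 0, 0],
    [0, 0, 0, 0, 0, 0]
  ]
}}

```text
time: 1.52
tcp_pos: [462.5, 228.3, 222.5]
tcp_rot: [-0.0, 0.002, 1.0, -0.001]
wrist_force: [-1.6, 0.7, -0.6]
opening: 85.5
gripper_force: 0.0
```

```bash
python3 - <<'E'
from h import *
k=cam('wrist'); np.savez('pics/wc.npz',**k)
st=r.state();print(st['tcp_pos'],st['tcp_rot'],st['time'])
P=cloud(k); z=P[...,2]; reg=(abs(P[...,0]-460)<60)&(abs(P[...,1]-230)<40)
for lo,hi in [(29,37),(13,17)]:
    m=reg&(z>lo)&(z<hi); Q=P[m]; print(lo,m.sum(),Q.mean(0).round(1),np.percentile(Q,[2,98],axis=0).round(1).tolist(), cv2.minAreaRect(Q[:,:2].astype(np.float32)))
u,v=pix(k,(465,230,15)).astype(int); h=70
save('wc.png',cv2.resize(k['p'][max(v-h,0):v+h,max(u-h,0):u+h],(560,560),interpolation=cv2.INTER_CUBIC)); print(u,v)
E
```

```text
[461.07227599 229.74406862 222.66346771] [-7.33548845e-04  1.26304457e-03  9.99998918e-01 -1.76822301e-04] 1.575
29 282 [444.  231.2  33.7] [[433.6, 224.8, 31.8], [454.8, 237.4, 35.3]] ((444.3516845703125, 231.22647094726562), (11.942880630493164, 22.077905654907227), 84.0412826538086)
13 505 [473.7 228.   14.9] [[459.1, 214.9, 13.4], [492.3, 240.2, 16.4]] ((463.16278076171875, 229.0395050048828), (25.883098602294922, 59.79460906982422), 83.81615447998047)
322 178
```

View pics/wc.png

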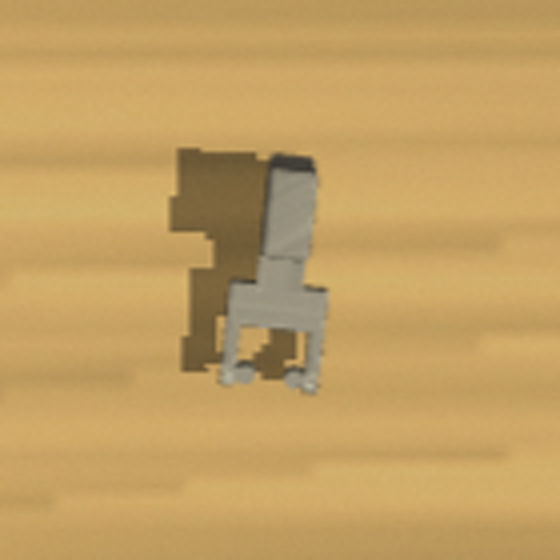

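The close view shows the clip's tab at crop (290,210) and its jaws at (265,375), so the clip is yawed about -6° with the tab centre at about (444,231). Next, a look at the hub on the way to the ring.

Emit:
{"op": "play_rows", "data": {
  "steps": [
    [-0.0145, -0.12, 0, 0, 0, 0],
    [-0.0145, -0.12, 0, 0, 0, 0],
    [-0.0145, -0.12, 0, 0, 0, 0],
    [-0.0145, -0.12, 0, 0, 0, 0],
    [-0.0145, -0.12, 0, 0, 0, 0],
    [0, 0, 0, 0, 0, 0],
    [0, 0, 0, 0, 0, 0]
  ]
}}

```text
time: 2.45
tcp_pos: [489.3, -7.5, 223.2]
tcp_rot: [-0.0, -0.001, 1.0, 0.001]
wrist_force: [0.7, 0.2, 0.6]
opening: 85.6
gripper_force: 0.0
```

```bash
cat >> h.py <<'E'
def circ(Q):
    A=np.c_[2*Q[:,:2],np.ones(len(Q))]; s=np.linalg.lstsq(A,(Q[:,:2]**2).sum(1),rcond=None)[0]
    return s[:2],np.sqrt(s[2]+s[:2]@s[:2])
E
python3 - <<'E'
from h import *
k=cam('wrist'); np.savez('pics/wh.npz',**k)
st=r.state();print(st['tcp_pos'],st['tcp_rot'],st['time'],st['wrist_force'])
P=cloud(k); z=P[...,2]; c0=np.array([543,-11.5]); R=np.hypot(*(P[...,:2]-c0).transpose(2,0,1))
for n,lo,hi,rm in [('cap top',92,98,14),('cap',80,98,16),('hub',63.5,69,32),('wood',57,63,80)]:
    m=(R<rm)&(z>lo)&(z<hi); Q=P[m].astype(np.float32); 
    print(n,len(Q),Q.mean(0).round(1),np.percentile(Q,[1,99],axis=0).round(1).tolist(),cv2.minEnclosingCircle(Q[:,:2]))
u,v=pix(k,(543,-11,75)).astype(int); print(u,v); h=60
save('wh.png',cv2.resize(k['p'][max(v-h,0):v+h,u-h:u+h],(560,560),interpolation=cv2.INTER_CUBIC))
E
```

```text
[489.24639351  -7.17603079 223.24275916] [-3.03198532e-04 -1.29383668e-03  9.99998997e-01  4.89256572e-04] 2.5 [-0.40187833 -0.62029209  0.04468222]Traceback (most recent call last):
  File "<stdin>", line 7, in <module>
cv2.error: OpenCV(4.12.0) /io/opencv/modules/imgproc/src/shapedescr.cpp:201: error: (-215:Assertion failed) count >= 0 && (depth == CV_32F || depth == CV_32S) in function 'minEnclosingCircle'
```

```bash

python3 - <<'E'
from h import *
k=dict(np.load('pics/wh.npz'))
P=cloud(k); z=P[...,2]; c0=np.array([543,-11.5]); R=np.hypot(*(P[...,:2]-c0).transpose(2,0,1))
for n,lo,hi,rm in [('cap top',92,98,14),('cap',82,98,16),('hub',63.5,69,32),('wood',57,63,80)]:
    m=(R<rm)&(z>lo)&(z<hi); Q=P[m].astype(np.float32); 
    print(n,len(Q)); 
    if len(Q): print(Q.mean(0).round(1),np.percentile(Q,[1,99],axis=0).round(1).tolist(),cv2.minEnclosingCircle(np.ascontiguousarray(Q[:,:2])))
u,v=pix(k,(543,-11,75)).astype(int); print(u,v); h=60
save('wh.png',cv2.resize(k['p'][max(v-h,0):v+h,u-h:u+h],(560,560),interpolation=cv2.INTER_CUBIC))
E
```

```text
cap top 233
[540.1 -13.6  94. ] [[533.7, -20.6, 92.2], [547.3, -6.3, 95.8]] ((540.1356811523438, -13.799284934997559), 8.220776557922363)
cap 419
[538.7 -13.5  92.1] [[531.3, -22.6, 84.2], [549.1, -4.3, 95.8]] ((540.6787109375, -13.47877311706543), 10.12773323059082)
hub 1460
[545.  -14.8  65.9] [[522.6, -37.6, 64.1], [569.5, 8.3, 67.8]] ((546.3528442382812, -14.567390441894531), 24.77597999572754)
wood 13357
[541.7 -14.6  59.8] [[480.2, -79.3, 58.0], [610.2, 50.3, 61.5]] ((545.9518432617188, -14.669770240783691), 69.89067840576172)
316 247
```

View pics/wh.png

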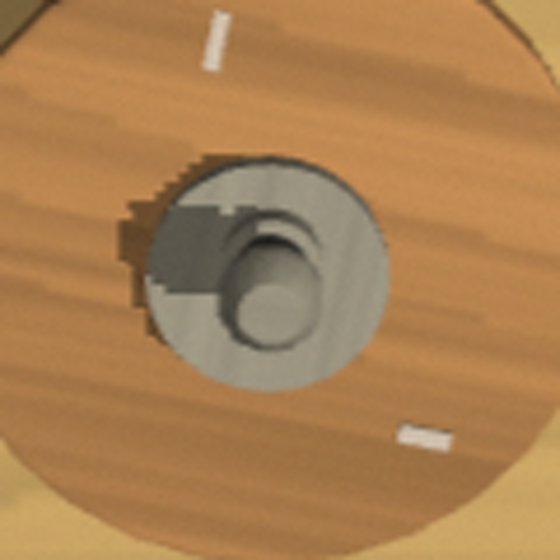

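The hub shows at crop (268,275) with the spindle cap at (272,310): by depth the hub is at (546.3,-14.6) and the spindle about (540.6,-13.5). Now over the ring.

Emit:
{"op": "play_rows", "data": {
  "steps": [
    [-0.014, -0.122, 0.02, 0, 0, 0],
    [-0.014, -0.122, 0.02, 0, 0, 0],
    [-0.014, -0.122, 0.02, 0, 0, 0],
    [-0.014, -0.122, 0.02, 0, 0, 0],
    [-0.014, -0.122, 0.02, 0, 0, 0],
    [0, 0, 0.05, 0, 0, 0],
    [0, 0, 0.05, 0, 0, 0],
    [0, 0, 0, 0, 0, 0]
  ],
  "fingers": 40
}}

```text
time: 3.5
tcp_pos: [517.4, -250.3, 141.6]
tcp_rot: [-0.002, -0.002, 1.0, 0.001]
wrist_force: [-0.0, 0.2, -0.3]
opening: 71.8
gripper_force: 0.0
```

```bash

python3 - <<'E'
from h import *
k=cam('wrist');S=np.mean([r.state()['tcp_pos'] for _ in range(3)],0);print(S,r.state()['opening'],r.state()['tcp_rot'])
P=cloud(k); z=P[...,2]; c0=np.array([517,-251.5]); R=np.hypot(*(P[...,:2]-c0).transpose(2,0,1))
m=(R<32)&(z>6)&(z<14); Q=P[m].astype(np.float32)
print(len(Q),Q.mean(0).round(1),np.percentile(Q,[1,99],axis=0).round(1).tolist(),cv2.minEnclosingCircle(np.ascontiguousarray(Q[:,:2])),circ(Q))
E
```

```text
[ 518.15502609 -250.88938081  142.81196389] 72.41057059940024 [-7.97871354e-04 -1.66944828e-03  9.99998072e-01  6.57166647e-04]
971 [ 516.4 -255.     9.5] [[494.3, -277.1, 6.3], [539.3, -232.4, 11.4]] ((517.1959838867188, -254.94508361816406), 23.3621883392334) (array([ 516.75789071, -254.94951547]), np.float64(20.776157409744133))
```

Emit:
{"op": "play_rows", "data": {
  "steps": [
    [0.0025, -0.005, 0.1, 0, 0, 0],
    [0, 0, 0.1, 0, 0, 0],
    [0, 0, 0.1, 0, 0, 0],
    [0, 0, 0.029, 0, 0, 0],
    [0, 0, 0.029, 0, 0, 0],
    [0, 0, 0, 0, 0, 0]
  ]
}}

```text
time: 4.3
tcp_pos: [517.8, -254.8, 0.6]
tcp_rot: [0.0, -0.001, 1.0, -0.0]
wrist_force: [-0.5, 0.4, 0.8]
opening: 72.4
gripper_force: 0.0
```

Emit:
{"op": "play_rows", "data": {
  "steps": [
    [0, 0, 0, 0, 0, 0],
    [0, 0, 0, 0, 0, 0],
    [0, 0, 0, 0, 0, 0],
    [0, 0, 0, 0, 0, 0],
    [0, 0, 0, 0, 0, 0],
    [0, 0, 0, 0, 0, 0]
  ],
  "fingers": 160
}}

```text
time: 5.05
tcp_pos: [518.0, -255.3, 2.1]
tcp_rot: [0.001, -0.001, 1.0, -0.001]
wrist_force: [-0.3, 0.9, 7.1]
opening: 44.2
gripper_force: 59.9
```

Emit:
{"op": "play_rows", "data": {
  "steps": [
    [0, 0, -0.05, 0, 0, 0],
    [0, 0, -0.1, 0, 0, 0],
    [0, 0, -0.125, 0, 0, 0],
    [0, 0, -0.1, 0, 0, 0],
    [0, 0, 0, 0, 0, 0]
  ]
}}

```text
time: 5.68
tcp_pos: [519.7, -256.4, 154.9]
tcp_rot: [0.004, -0.001, 1.0, -0.003]
wrist_force: [0.1, 0.0, -1.3]
opening: 43.1
gripper_force: 61.1
```

```bash

python3 - <<'E'
from h import *
k=cam('wrist');S=np.mean([r.state()['tcp_pos'] for _ in range(3)],0);print(S,r.state()['opening'],r.state()['wrist_force'])
P=cloud(k)-S
m=(np.abs(P[...,0])<30)&(np.abs(P[...,1])<21)&(P[...,2]>-20)&(P[...,2]<25); Q=P[m]; print(len(Q),Q.mean(0),np.percentile(Q,[1,10,50,90,99],axis=0).round(1).tolist())
A=np.c_[Q[:,:2],np.ones(len(Q))]; print(np.linalg.lstsq(A,Q[:,2],rcond=None)[0],circ(Q))
u,v=pix(k,S).astype(int);print(u,v);h=70;v=min(v,399-h)
save('ringheld.png',cv2.resize(k['p'][v-h:v+h,u-h:u+h],(560,560),interpolation=cv2.INTER_CUBIC))
E
```

```text
[ 518.21551207 -255.49340297  152.63766399] 43.31506587733659 [ 0.11691939  0.12886798 -0.6967442 ]
4359 [0.03541728 1.17291859 8.92392387] [[-22.6, -20.8, 1.0], [-20.4, -17.9, 3.6], [2.1, 2.1, 9.4], [18.9, 18.7, 10.8], [22.2, 20.0, 23.4]]
[-0.01004039  0.09571449  8.81201417] (array([-0.70309651, -1.79756921]), np.float64(20.668927844898725))
323 260
```

View pics/ringheld.png

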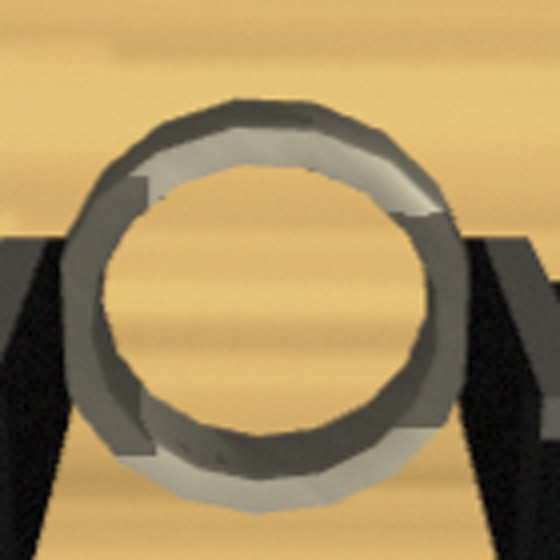

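The ring is held between the pads, centred in the crop at about (265,300), and looks nearly level. I'll check its tilt and its offset from the TCP.

```bash

python3 - <<'E'
from h import *
k=cam('wrist');S=np.mean([r.state()['tcp_pos'] for _ in range(5)],0);print(S, [r.state()['tcp_rot'].round(4).tolist() for _ in range(2)])
P=cloud(k)-S; rr=np.hypot(P[...,0],P[...,1]+1.8)
m=(rr>17.5)&(rr<26)&(np.abs(P[...,1]+1.8)<21)&(P[...,2]>4)&(P[...,2]<15); Q=P[m]
for i in range(8):
    A=np.c_[Q[:,:2],np.ones(len(Q))]; s=np.linalg.lstsq(A,Q[:,2],rcond=None)[0]; e=Q[:,2]-A@s; Q=Q[e>-1.5] if i<7 else Q
print(len(Q),s,e.std(),circ(Q),Q.min(0),Q.max(0))
Qf=np.ascontiguousarray(Q[:,:2].astype(np.float32)); print(cv2.minEnclosingCircle(Qf), cv2.fitEllipse(cv2.convexHull(Qf)))
E
```

```text
[ 517.02004529 -254.80658385  150.90175945] [[0.0007, -0.0005, 1.0, -0.0004], [0.0007, -0.0005, 1.0, -0.0004]]
2856 [ 1.66869766e-03 -2.34123833e-03  9.19816989e+00] 0.6375715078074466 (array([-0.24293696, -2.20095302]), np.float64(20.62215934507055)) [-23.25896441 -22.79951437   7.67294355] [23.45537234 19.16044757 11.44690346]
((0.20360307395458221, -2.248171806335449), 23.5169677734375) ((0.0828254222869873, -2.0693917274475098), (44.393775939941406, 47.29882049560547), 92.04447174072266)
```

Emit:
{"op": "play_rows", "data": {
  "steps": [
    [-0.0138, 0.1214, 0, 0, 0, 0],
    [-0.0138, 0.1214, 0, 0, 0, 0],
    [-0.0138, 0.1214, 0, 0, 0, 0],
    [-0.0138, 0.1214, 0, 0, 0, 0],
    [-0.0138, 0.1214, 0, 0, 0, 0],
    [0, 0, 0.05, 0, 0, 0],
    [0, 0, 0, 0, 0, 0],
    [0, 0, 0, 0, 0, 0]
  ]
}}

```text
time: 6.78
tcp_pos: [543.8, -12.3, 129.4]
tcp_rot: [-0.001, -0.0, 1.0, 0.0]
wrist_force: [0.6, -0.5, -0.1]
opening: 42.9
gripper_force: 61.2
```

```bash

cat > look.py <<'E'
from h import *
L=[]
for n in ['scene','top','wrist']:
    L.append(r.state()['tcp_pos']); k=cam(n)
    P=cloud(k); z=P[...,2]
print(np.array(L).round(1).tolist(),r.state()['tcp_rot'].round(4))
S=np.mean(L,0)
Q=P[(np.hypot(P[...,0]-540.7,P[...,1]+13.5)<12)&(z>80)&(z<98)].astype(np.float32)
if len(Q)>20: print('spindle wrist',len(Q),np.percentile(Q[:,2],95),cv2.minEnclosingCircle(np.ascontiguousarray(Q[:,:2])))
E
python3 look.py
```

```text
[[543.8, -12.3, 129.4], [544.3, -12.5, 129.9], [544.6, -12.6, 130.2]] [ 3.e-04  0.e+00  1.e+00 -0.e+00]
spindle wrist 412 95.02044 ((540.9952392578125, -13.566571235656738), 10.0831880569458)
```

Emit:
{"op": "play_rows", "data": {
  "steps": [
    [0, 0, 0.05, 0, 0, 0],
    [0, 0, 0.05, 0, 0, 0],
    [0, 0, 0.025, 0, 0, 0],
    [0, 0, 0.015, 0, 0, 0],
    [0, 0, 0.0125, 0, 0, 0],
    [0, 0, 0, 0, 0, 0]
  ]
}}

```text
time: 7.68
tcp_pos: [544.5, -12.0, 69.1]
tcp_rot: [0.0, -0.001, 1.0, -0.0]
wrist_force: [-0.6, 0.4, -0.6]
opening: 43.3
gripper_force: 61.2
```

Emit:
{"op": "play_rows", "data": {
  "steps": [
    [0, 0, 0.0025, 0, 0, 0],
    [0, 0, 0, 0, 0, 0]
  ]
}}

```text
time: 7.92
tcp_pos: [544.6, -11.9, 68.4]
tcp_rot: [0.0, -0.001, 1.0, -0.0]
wrist_force: [0.6, 0.1, -0.7]
opening: 43.1
gripper_force: 61.2
```

Emit:
{"op": "play_rows", "data": {
  "steps": [
    [0, 0, 0.0025, 0, 0, 0],
    [0, 0, 0, 0, 0, 0]
  ]
}}

```text
time: 8.18
tcp_pos: [544.6, -11.9, 68.1]
tcp_rot: [0.0, -0.001, 1.0, -0.0]
wrist_force: [-1.7, 0.0, 6.3]
opening: 43.4
gripper_force: 61.9
```

Emit:
{"op": "play_rows", "data": {
  "steps": [
    [0, 0, 0.00125, 0, 0, 0],
    [0, 0, 0, 0, 0, 0]
  ]
}}

```text
time: 8.43
tcp_pos: [544.7, -11.9, 68.1]
tcp_rot: [0.001, -0.001, 1.0, -0.0]
wrist_force: [-2.0, 0.6, 9.2]
opening: 43.6
gripper_force: 62.3
```

Emit:
{"op": "play_rows", "data": {
  "steps": [
    [0, 0, -0.001, 0, 0, 0],
    [0, 0, 0, 0, 0, 0],
    [0, 0, 0, 0, 0, 0],
    [0, 0, -0.02, 0, 0, 0],
    [0, 0, -0.05, 0, 0, 0],
    [0, 0, -0.1, 0, 0, 0],
    [0.05, 0, -0.1, 0, 0, 0],
    [0.05, 0, -0.1, 0, 0, 0],
    [0, 0, 0, 0, 0, 0]
  ],
  "fingers": 60
}}

```text
time: 9.55
tcp_pos: [505.4, -12.1, 218.8]
tcp_rot: [0.003, -0.001, 1.0, -0.0]
wrist_force: [0.2, 0.4, -0.3]
opening: 65.2
gripper_force: 0.0
```

```bash

python3 - <<'E'
from h import *
for n in ['wrist','top']:
    k=cam(n); P=cloud(k); z=P[...,2]; rr=np.hypot(P[...,0]-544,P[...,1]+12)
    Q=P[(rr<28)&(z>72)&(z<80)&(np.hypot(P[...,0]-540.8,P[...,1]+12)>13)]
    A=np.c_[Q[:,:2]-[544,-12],np.ones(len(Q))]; print(n,len(Q),np.linalg.lstsq(A,Q[:,2],rcond=None)[0].round(4),cv2.minEnclosingCircle(np.ascontiguousarray(Q[:,:2].astype(np.float32))))
    Q=P[(np.hypot(P[...,0]-540.8,P[...,1]+12.5)<12.5)&(z>82)&(z<98)].astype(np.float32)
    print('spindle',len(Q),cv2.minEnclosingCircle(np.ascontiguousarray(Q[:,:2])))
print(r.state()['tcp_pos'],r.state()['opening'])
E
```

```text
wrist 844 [-1.00000e-04 -3.70000e-03  7.54086e+01] ((543.7461547851562, -13.833251953125), 23.48655128479004)
spindle 438 ((540.7472534179688, -13.668513298034668), 9.913439750671387)
top 0 [0. 0. 0.] ((0.0, 0.0), 0.0)
spindle 0 ((0.0, 0.0), 0.0)
[504.59995917 -11.99112949 215.69140686] 65.43533040464285
```

Emit:
{"op": "play_rows", "data": {
  "steps": [
    [0.0303, 0.1222, 0, 0, 0, 0],
    [0.0303, 0.1222, 0, 0, 0, 0],
    [0.0303, 0.1222, 0, 0, 0, 0],
    [0.0303, 0.1222, 0, 0, 0, 0],
    [0.0303, 0.1222, 0, 0, 0, 0],
    [0, 0, 0.1, 0, 0, 0],
    [0, 0, 0.1, 0, 0, 0],
    [0, 0, 0.1, 0, 0, 0],
    [0, 0, 0, 0, 0, 0.2],
    [0, 0, 0, 0, 0, 0],
    [0, 0, 0, 0, 0, 0]
  ]
}}

```text
time: 11.02
tcp_pos: [443.7, 232.5, 94.6]
tcp_rot: [-0.0, 0.051, 0.999, -0.0]
wrist_force: [-1.3, 1.2, 0.5]
opening: 65.1
gripper_force: 0.0
```

```bash

cat > clip.py <<'E'
from h import *
k=cam('wrist'); S=r.state(); print(S['tcp_pos'].round(1),S['tcp_rot'].round(4),S['opening'])
P=cloud(k); z=P[...,2]; reg=(abs(P[...,0]-460)<45)&(abs(P[...,1]-230)<24)
for lo,hi in [(30,37),(12.5,17)]:
    Q=P[reg&(z>lo)&(z<hi)].astype(np.float32); print(len(Q))
    if len(Q)>9: print(Q.mean(0), cv2.minAreaRect(np.ascontiguousarray(Q[:,:2])))
E
python3 clip.py
```

```text
[443.9 232.5  95. ] [1.000e-04 5.110e-02 9.987e-01 1.000e-04] 65.49797431782491
633
[443.38693  231.6688    33.729496] ((443.9436950683594, 231.7583465576172), (11.367483139038086, 21.61147117614746), 83.76050567626953)
1038
[474.54282 227.92958  14.74781] ((463.2508544921875, 228.7366943359375), (25.76708984375, 60.79904556274414), 84.92882537841797)
```

Emit:
{"op": "play_rows", "data": {
  "steps": [
    [0, 0, 0.1, 0, 0, 0],
    [0, 0, 0.075, 0, 0, 0],
    [0, 0, 0.035, 0, 0, 0],
    [0, 0, 0.012, 0, 0, 0],
    [0, 0, 0, 0, 0, 0]
  ]
}}

```text
time: 11.7
tcp_pos: [444.1, 232.6, 6.7]
tcp_rot: [0.0, 0.052, 0.999, 0.0]
wrist_force: [-1.7, 0.0, -0.1]
opening: 65.4
gripper_force: 0.0
```

Emit:
{"op": "play_rows", "data": {
  "steps": [
    [0, 0, 0, 0, 0, 0],
    [0, 0, 0, 0, 0, 0],
    [0, 0, 0, 0, 0, 0],
    [0, 0, 0, 0, 0, 0],
    [0, 0, 0, 0, 0, 0],
    [0, 0, 0, 0, 0, 0],
    [0, 0, 0, 0, 0, 0],
    [0, 0, 0, 0, 0, 0]
  ],
  "fingers": 255
}}

```text
time: 12.7
tcp_pos: [443.9, 232.5, 6.8]
tcp_rot: [0.0, 0.052, 0.999, 0.0]
wrist_force: [-1.2, 0.4, 6.5]
opening: 11.0
gripper_force: 58.6
```

Emit:
{"op": "play_rows", "data": {
  "steps": [
    [0, 0, -0.05, 0, 0, 0],
    [0, 0, -0.1, 0, 0, 0],
    [0, 0, -0.1, 0, 0, 0],
    [0, 0, -0.1, 0, 0, 0],
    [0, 0, 0, 0, 0, -0.2],
    [0, 0, 0, 0, 0, 0],
    [0, 0, 0, 0, 0, 0]
  ]
}}

```text
time: 13.58
tcp_pos: [442.8, 232.0, 145.5]
tcp_rot: [-0.001, 0.0, 1.0, -0.0]
wrist_force: [0.2, -0.5, 0.2]
opening: 11.1
gripper_force: 58.4
```

```bash

cat > held.py <<'E'
from h import *
k=cam('wrist'); L=[r.state()['tcp_pos']]; st=r.state()
print(L[0].round(1),st['tcp_rot'].round(4),st['wrist_force'].round(1),st['opening'])
S=L[0]
P=cloud(k)-S; reg=(P[...,0]>14)&(P[...,0]<60)&(abs(P[...,1]+2)<19)&(P[...,2]>2)&(P[...,2]<20)
Q=P[reg]; print(len(Q),Q.mean(0).round(2),np.median(Q[:,2]),Q.min(0),Q.max(0))
for i in range(6):
    A=np.c_[Q[:,:2],np.ones(len(Q))]; s=np.linalg.lstsq(A,Q[:,2],rcond=None)[0]; e=Q[:,2]-A@s
    if i<5: Q=Q[abs(e)<1.5]
print('plane',s,len(Q),cv2.minAreaRect(np.ascontiguousarray(Q[:,:2].astype(np.float32))))
for a in range(15,52,5):
    q=Q[(Q[:,0]>a)&(Q[:,0]<a+5)]; 
    if len(q): print(a,q[:,1].min().round(1),q[:,1].max().round(1),((q[:,1].min()+q[:,1].max())/2).round(2))
print('tip x',Q[:,0].max())
u,v=pix(k,S+[35,0,10]).astype(int); h=60; v=min(v,399-h)
save('held.png',cv2.resize(k['p'][v-h:v+h,u-h:u+h],(480,480),interpolation=cv2.INTER_CUBIC))
E
python3 held.py
```

```text
[442.8 232.  145.4] [-9.e-04  1.e-04  1.e+00 -4.e-04] [ 0.1  0.6 -0.7] 10.68786101666143
919 [35.58 -1.63  7.46] 7.863979849775234 [ 23.57223897 -11.72608525   2.06430461] [48.89809953  8.49066166  9.69598456]
plane [-0.05205031 -0.01105288  9.59679084] 730 ((36.155181884765625, -1.4585866928100586), (20.20201873779297, 25.332712173461914), 89.10945892333984)
20 -7.6 4.5 -1.54
25 -8.2 5.0 -1.58
30 -11.0 7.8 -1.6
35 -11.6 8.4 -1.59
40 -11.7 8.5 -1.6
45 -11.7 8.5 -1.62
tip x 48.89809953194151
```

View pics/held.png

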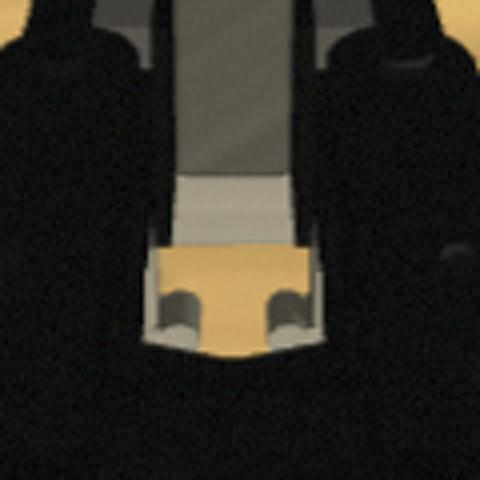

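The clip sits square in the grip with its noses at (180,320) and (290,320), but depth shows it about 3° nose-down. I'll pitch the tool to level it and carry it to the front of the spindle.

Emit:
{"op": "play_rows", "data": {
  "steps": [
    [0, 0, 0, 0, -0.1, 0],
    [0, 0, 0, 0, 0, 0],
    [0, 0, 0, 0, 0, 0]
  ]
}}

```text
time: 14.0
tcp_pos: [443.5, 232.4, 145.9]
tcp_rot: [0.026, -0.001, 1.0, -0.0]
wrist_force: [-0.1, -0.4, -1.0]
opening: 11.1
gripper_force: 58.4
```

```bash
python3 held.py | grep -v "^[234]"
```

```text
[443.7 232.4 146. ] [ 2.580e-02 -5.000e-04  9.997e-01 -0.000e+00] [ 0.4  0.5 -0.6] 10.80992232848574
930 [34.91 -1.61  9.  ] 9.340123188410203 [ 22.89372277 -11.67542833   3.34129429] [47.57873255  8.47412171 11.37867089]
plane [ 8.26386571e-04 -6.24568844e-03  9.29187199e+00] 720 ((35.23637771606445, -1.4935245513916016), (20.152437210083008, 24.58355712890625), 89.34387969970703)
tip x 47.57873254963391
```

Emit:
{"op": "play_rows", "data": {
  "steps": [
    [-0.0127, -0.1222, 0.0007, 0, 0, 0],
    [-0.0127, -0.1222, 0.0007, 0, 0, 0],
    [-0.0127, -0.1222, 0.0007, 0, 0, 0],
    [-0.0127, -0.1222, 0.0007, 0, 0, 0],
    [-0.0127, -0.1222, 0.0007, 0, 0, 0],
    [0.0037, 0, 0.07, 0, 0, 0],
    [0.0037, 0, 0.07, 0, 0, 0],
    [0, 0, 0, 0, 0, 0],
    [0, 0, 0, 0, 0, 0]
  ]
}}

```text
time: 15.18
tcp_pos: [470.0, -12.0, 90.6]
tcp_rot: [0.027, -0.001, 1.0, 0.0]
wrist_force: [1.0, -0.2, -1.0]
opening: 10.9
gripper_force: 58.8
```

```bash
cat > pre.py <<'E'
from h import *
import sys
for _ in range(3):
    S=r.state()['tcp_pos']; k=cam('wrist'); W=cloud(k); P=W-S
    reg=(P[...,0]>14)&(P[...,0]<50.5)&(abs(P[...,1]+2)<19)&(P[...,2]>5)&(P[...,2]<14); Q=P[reg]
    Q=Q[abs(Q[:,2]-np.median(Q[:,2]))<1.5]
    z=W[...,2]; rs=np.hypot(W[...,0]-541,W[...,1]+13.6)
    C=W[(rs<12)&(z>84)&(z<98)].astype(np.float32); far=W[(rs>13)&(np.hypot(W[...,0]-544,W[...,1]+14)<23)&(z>72)&(z<79)&(W[...,0]>535)]
    print('tcp',S.round(1),'clip rel',len(Q),np.median(Q[:,2]).round(2),'ymid',((Q[:,1].min()+Q[:,1].max())/2).round(2),'tipx',np.percentile(Q[:,0],99.8).round(1),
     'cap',len(C),cv2.minEnclosingCircle(np.ascontiguousarray(C[:,:2])) if len(C)>9 else 0,np.percentile(C[:,2],[90]).round(1) if len(C) else 0,'ringtop',len(far),np.median(far[:,2]) if len(far) else 0,'cliptop',(np.median(Q[:,2])+S[2]).round(2))
st=r.state();print(st['tcp_rot'].round(4),st['wrist_force'].round(1))
E
python3 pre.py
```

```text
tcp [470.  -12.   90.6] clip rel 791 9.63 ymid -1.56 tipx 47.7 cap 61 ((532.54345703125, -13.602043151855469), 4.52848482131958) [87.1] ringtop 0 0 cliptop 100.23
tcp [470.3 -12.   90.9] clip rel 784 9.66 ymid -1.57 tipx 47.6 cap 85 ((532.3685302734375, -13.554648399353027), 4.493200302124023) [87.5] ringtop 0 0 cliptop 100.61
tcp [470.4 -12.   91.1] clip rel 791 9.68 ymid -1.57 tipx 47.5 cap 88 ((532.3212890625, -13.50917911529541), 4.473712921142578) [87.9] ringtop 0 0 cliptop 100.81
[ 2.740e-02 -9.000e-04  9.996e-01 -1.000e-04] [0.3 0.2 0. ]
```

Emit:
{"op": "play_rows", "data": {
  "steps": [
    [-0.0055, 0, 0.0198, 0, 0, 0],
    [-0.0055, 0, 0.0198, 0, 0, 0],
    [0, 0, 0, 0, 0, 0],
    [0, 0, 0, 0, 0, 0]
  ]
}}

```text
time: 15.82
tcp_pos: [474.3, -11.9, 74.2]
tcp_rot: [0.026, -0.001, 1.0, 0.0]
wrist_force: [0.0, 0.2, -1.1]
opening: 10.9
gripper_force: 58.8
```

Emit:
{"op": "play_rows", "data": {
  "steps": [
    [0, 0, 0.0025, 0, 0, 0],
    [0, 0, 0, 0, 0, 0]
  ]
}}

```text
time: 16.08
tcp_pos: [474.5, -12.0, 73.5]
tcp_rot: [0.026, -0.001, 1.0, 0.0]
wrist_force: [0.3, 0.2, -0.5]
opening: 11.0
gripper_force: 58.8
```

Emit:
{"op": "play_rows", "data": {
  "steps": [
    [0, 0, 0.0025, 0, 0, 0],
    [0, 0, 0, 0, 0, 0]
  ]
}}

```text
time: 16.32
tcp_pos: [474.5, -12.0, 72.4]
tcp_rot: [0.026, -0.001, 1.0, 0.0]
wrist_force: [0.5, -1.0, 0.1]
opening: 10.8
gripper_force: 58.8
```

Emit:
{"op": "play_rows", "data": {
  "steps": [
    [0, 0, 0.00125, 0, 0, 0],
    [0, 0, 0, 0, 0, 0]
  ]
}}

```text
time: 16.58
tcp_pos: [474.6, -12.0, 72.0]
tcp_rot: [0.026, -0.001, 1.0, 0.0]
wrist_force: [0.0, -0.7, -0.6]
opening: 10.8
gripper_force: 58.8
```

Emit:
{"op": "play_rows", "data": {
  "steps": [
    [0, 0, 0.00125, 0, 0, 0],
    [0, 0, 0, 0, 0, 0]
  ]
}}

```text
time: 16.82
tcp_pos: [474.6, -12.0, 71.5]
tcp_rot: [0.026, -0.001, 1.0, 0.0]
wrist_force: [0.8, -0.2, -0.3]
opening: 11.1
gripper_force: 58.8
```

Emit:
{"op": "play_rows", "data": {
  "steps": [
    [0, 0, -0.0025, 0, 0, 0],
    [-0.0075, 0, 0.0004, 0, 0, 0],
    [0, 0, 0, 0, 0, 0],
    [0, 0, 0, 0, 0, 0]
  ]
}}

```text
time: 17.32
tcp_pos: [477.6, -12.0, 72.4]
tcp_rot: [0.026, -0.001, 1.0, 0.0]
wrist_force: [0.4, -0.4, -1.1]
opening: 10.6
gripper_force: 58.8
```

Emit:
{"op": "play_rows", "data": {
  "steps": [
    [0, 0, 0.00125, 0, 0, 0],
    [0, 0, 0, 0, 0, 0]
  ]
}}

```text
time: 17.58
tcp_pos: [477.4, -12.0, 71.9]
tcp_rot: [0.026, -0.001, 1.0, 0.0]
wrist_force: [-0.5, -0.5, -1.6]
opening: 11.1
gripper_force: 58.8
```

Emit:
{"op": "play_rows", "data": {
  "steps": [
    [0, 0, 0.00125, 0, 0, 0],
    [0, 0, 0, 0, 0, 0]
  ]
}}

```text
time: 17.82
tcp_pos: [477.6, -12.0, 71.5]
tcp_rot: [0.026, -0.001, 1.0, 0.0]
wrist_force: [-0.6, -0.4, 0.1]
opening: 11.0
gripper_force: 58.8
```

Emit:
{"op": "play_rows", "data": {
  "steps": [
    [0, 0, 0.00125, 0, 0, 0],
    [0, 0, 0, 0, 0, 0]
  ]
}}

```text
time: 18.08
tcp_pos: [477.6, -12.0, 71.2]
tcp_rot: [0.026, -0.001, 1.0, 0.0]
wrist_force: [-2.3, -0.3, 4.6]
opening: 11.4
gripper_force: 59.4
```

Emit:
{"op": "play_rows", "data": {
  "steps": [
    [0, 0, -0.003, 0, 0, 0],
    [-0.01, 0, 0.0005, 0, 0, 0],
    [-0.01, 0, 0.0005, 0, 0, 0],
    [0, 0, 0, 0, 0, 0],
    [0, 0, 0, 0, 0, 0]
  ]
}}

```text
time: 18.7
tcp_pos: [485.5, -12.0, 72.0]
tcp_rot: [0.026, -0.001, 1.0, 0.0]
wrist_force: [0.0, 0.0, -0.6]
opening: 10.9
gripper_force: 58.8
```

Emit:
{"op": "play_rows", "data": {
  "steps": [
    [-0.0025, 0, 0.0001, 0, 0, 0],
    [-0.0025, 0, 0.0002, 0, 0, 0],
    [0, 0, 0, 0, 0, 0]
  ]
}}

```text
time: 19.08
tcp_pos: [487.6, -12.0, 72.2]
tcp_rot: [0.026, -0.001, 1.0, -0.0]
wrist_force: [-0.6, -0.0, -0.7]
opening: 10.9
gripper_force: 58.8
```

Emit:
{"op": "play_rows", "data": {
  "steps": [
    [-0.0025, 0, 0.0001, 0, 0, 0],
    [0, 0, 0, 0, 0, 0]
  ]
}}

```text
time: 19.32
tcp_pos: [488.1, -12.0, 72.1]
tcp_rot: [0.026, -0.001, 1.0, 0.0]
wrist_force: [-1.7, 0.4, 0.1]
opening: 11.0
gripper_force: 58.9
```

Emit:
{"op": "play_rows", "data": {
  "steps": [
    [-0.002, 0, 0.0001, 0, 0, 0],
    [0, 0, 0, 0, 0, 0]
  ]
}}

```text
time: 19.58
tcp_pos: [488.3, -11.9, 72.0]
tcp_rot: [0.025, -0.001, 1.0, 0.0]
wrist_force: [-4.0, 0.4, 2.6]
opening: 11.1
gripper_force: 59.1
```

Emit:
{"op": "play_rows", "data": {
  "steps": [
    [-0.002, 0, 0.0001, 0, 0, 0],
    [0, 0, 0, 0, 0, 0]
  ]
}}

```text
time: 19.82
tcp_pos: [488.7, -11.9, 72.0]
tcp_rot: [0.025, -0.001, 1.0, 0.0]
wrist_force: [-6.7, -0.9, 4.4]
opening: 10.9
gripper_force: 59.4
```

Emit:
{"op": "play_rows", "data": {
  "steps": [
    [-0.002, 0, -0.001, 0, 0, 0],
    [0, 0, 0, 0, 0, 0]
  ]
}}

```text
time: 20.08
tcp_pos: [488.9, -11.9, 72.2]
tcp_rot: [0.024, -0.001, 1.0, 0.0]
wrist_force: [-5.6, -0.7, 4.1]
opening: 11.0
gripper_force: 59.3
```

Emit:
{"op": "play_rows", "data": {
  "steps": [
    [-0.002, 0, -0.0006, 0, 0, 0],
    [0, 0, 0, 0, 0, 0]
  ]
}}

```text
time: 20.32
tcp_pos: [489.5, -11.9, 72.3]
tcp_rot: [0.024, -0.001, 1.0, 0.0]
wrist_force: [-6.6, -0.7, 1.9]
opening: 10.7
gripper_force: 59.2
```

Emit:
{"op": "play_rows", "data": {
  "steps": [
    [-0.002, 0, 0, 0, 0, 0],
    [0, 0, 0, 0, 0, 0]
  ]
}}

```text
time: 20.58
tcp_pos: [490.0, -11.8, 72.3]
tcp_rot: [0.024, -0.001, 1.0, 0.0]
wrist_force: [-6.5, -0.0, 2.5]
opening: 10.8
gripper_force: 59.2
```

Emit:
{"op": "play_rows", "data": {
  "steps": [
    [-0.002, 0, 0, 0, 0, 0],
    [0, 0, 0, 0, 0, 0]
  ]
}}

```text
time: 20.82
tcp_pos: [491.0, -11.9, 72.4]
tcp_rot: [0.024, -0.001, 1.0, 0.0]
wrist_force: [-4.8, -1.7, 2.0]
opening: 11.0
gripper_force: 59.0
```

Emit:
{"op": "play_rows", "data": {
  "steps": [
    [-0.002, 0, 0, 0, 0, 0],
    [0, 0, 0, 0, 0, 0]
  ]
}}

```text
time: 21.08
tcp_pos: [492.6, -11.9, 72.5]
tcp_rot: [0.025, -0.001, 1.0, 0.0]
wrist_force: [-4.6, -1.0, 1.8]
opening: 10.9
gripper_force: 59.0
```

Emit:
{"op": "play_rows", "data": {
  "steps": [
    [-0.002, 0, 0, 0, 0, 0],
    [0, 0, 0, 0, 0, 0]
  ]
}}

```text
time: 21.32
tcp_pos: [496.4, -12.0, 73.3]
tcp_rot: [0.028, -0.001, 1.0, -0.0]
wrist_force: [1.0, 0.7, -0.5]
opening: 11.1
gripper_force: 58.7
```

Emit:
{"op": "play_rows", "data": {
  "steps": [
    [-0.002, 0, 0.0001, 0, 0, 0],
    [0, 0, 0, 0, 0, 0]
  ]
}}

```text
time: 21.58
tcp_pos: [498.3, -12.1, 73.8]
tcp_rot: [0.028, -0.001, 1.0, -0.0]
wrist_force: [2.1, 0.4, -0.7]
opening: 10.9
gripper_force: 58.8
```

```bash
python3 held.py
```

```text
[498.2 -12.1  73.8] [ 2.850e-02 -6.000e-04  9.996e-01 -1.000e-04] [ 3.   0.8 -0.7] 10.896655603286527
1437 [33.33 -1.53 12.82] 12.244498681325723 [ 23.01519048 -11.99061686   2.17057422] [47.03478768  8.84200483 19.98969273]
plane [ 0.43293862  0.04358138 -1.58050296] 466 ((32.10669708251953, -1.4025754928588867), (17.38155746459961, 18.978092193603516), 0.2982107698917389)
20 -7.7 4.5 -1.59
25 -8.2 5.0 -1.59
30 -8.1 5.0 -1.57
35 -10.8 8.1 -1.36
40 -10.8 8.1 -1.36
tip x 40.846274425528065
```

View pics/held.png

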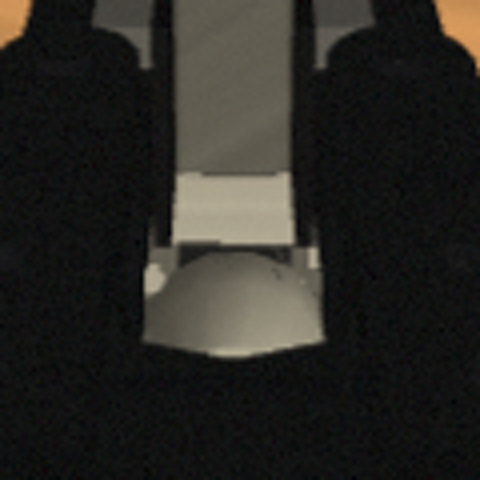

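The cap now sits between the jaws (crop (235,300)) right up near the bridge, so the noses have passed the spindle. I'll lower it slightly and push to the stop.

Emit:
{"op": "play_rows", "data": {
  "steps": [
    [0, 0, 0.0028, 0, 0, 0],
    [-0.002, 0, 0, 0, 0, 0],
    [0, 0, 0, 0, 0, 0]
  ]
}}

```text
time: 22.0
tcp_pos: [498.0, -12.1, 72.5]
tcp_rot: [0.028, -0.001, 1.0, -0.0]
wrist_force: [5.2, 0.4, 0.8]
opening: 10.9
gripper_force: 59.1
```

Emit:
{"op": "play_rows", "data": {
  "steps": [
    [-0.002, 0, 0.0001, 0, 0, 0],
    [0, 0, 0, 0, 0, 0]
  ]
}}

```text
time: 22.25
tcp_pos: [497.9, -12.1, 72.4]
tcp_rot: [0.027, -0.001, 1.0, -0.0]
wrist_force: [3.0, 0.0, 5.1]
opening: 10.9
gripper_force: 59.5
```

Emit:
{"op": "play_rows", "data": {
  "steps": [
    [-0.002, 0, -0.0015, 0, 0, 0],
    [-0.002, 0, 0.0001, 0, 0, 0],
    [0, 0, 0, 0, 0, 0]
  ]
}}

```text
time: 22.62
tcp_pos: [498.4, -12.0, 72.5]
tcp_rot: [0.026, -0.001, 1.0, 0.0]
wrist_force: [1.4, -0.8, 5.0]
opening: 11.0
gripper_force: 59.5
```

Emit:
{"op": "play_rows", "data": {
  "steps": [
    [-0.002, 0, 0.0001, 0, 0, 0],
    [0, 0, 0, 0, 0, 0]
  ]
}}

```text
time: 22.88
tcp_pos: [498.7, -11.9, 72.5]
tcp_rot: [0.025, -0.001, 1.0, 0.0]
wrist_force: [1.0, -0.9, 7.0]
opening: 11.0
gripper_force: 59.6
```

Emit:
{"op": "play_rows", "data": {
  "steps": [
    [0, 0, -0.003, 0, 0, 0],
    [-0.001, 0, 0, 0, 0, 0],
    [0, 0, 0, 0, 0, 0]
  ]
}}

```text
time: 23.25
tcp_pos: [499.3, -11.9, 73.3]
tcp_rot: [0.025, -0.001, 1.0, 0.0]
wrist_force: [2.3, -0.0, -2.5]
opening: 11.0
gripper_force: 58.6
```

```bash
cat > side.py <<'E'
from h import *
st=r.state(); S=st['tcp_pos']; print(S.round(1),st['wrist_force'].round(1),st['ft_torque'].round(2),st['tcp_rot'].round(4))
k=cam('wrist'); P=cloud(k)-S
for a,b in [(-8,-1),(-1,6),(6,12),(22,24),(24,26),(26,28),(28,30),(30,32),(32,34)]:
    Q=P[(P[...,0]>a)&(P[...,0]<b)&(abs(P[...,1]+1.6)<4)&(P[...,2]>0)&(P[...,2]<45)]
    print(a,len(Q),np.median(Q[:,2]).round(2) if len(Q) else '',end=' | ')
E
python3 side.py
```

```text
[499.3 -11.9  73.3] [ 2.3 -0.  -2.5] [-0.1  -0.1  -0.02] [ 2.520e-02 -6.000e-04  9.997e-01  1.000e-04]
-8 364 26.86 | -1 341 27.19 | 6 155 27.35 | 22 17 9.93 | 24 62 9.38 | 26 63 9.22 | 28 74 9.35 | 30 124 10.05 | 32 239 15.75 |
```

Emit:
{"op": "play_rows", "data": {
  "steps": [
    [-0.002, 0, 0.0001, 0, 0, 0],
    [0, 0, 0, 0, 0, 0]
  ]
}}

```text
time: 23.55
tcp_pos: [500.7, -11.9, 73.8]
tcp_rot: [0.026, -0.001, 1.0, 0.0]
wrist_force: [0.4, 0.0, -2.0]
opening: 11.0
gripper_force: 58.7
```

Emit:
{"op": "play_rows", "data": {
  "steps": [
    [-0.002, 0, 0.0001, 0, 0, 0],
    [0, 0, 0, 0, 0, 0]
  ]
}}

```text
time: 23.8
tcp_pos: [500.9, -11.9, 73.7]
tcp_rot: [0.025, -0.001, 1.0, 0.0]
wrist_force: [-0.4, -1.1, -0.3]
opening: 11.1
gripper_force: 58.7
```

Emit:
{"op": "play_rows", "data": {
  "steps": [
    [-0.002, 0, 0.0001, 0, 0, 0],
    [0, 0, 0, 0, 0, 0]
  ]
}}

```text
time: 24.05
tcp_pos: [501.0, -11.9, 73.5]
tcp_rot: [0.025, -0.001, 1.0, 0.0]
wrist_force: [-3.7, -1.1, -0.2]
opening: 10.4
gripper_force: 58.9
```

Emit:
{"op": "play_rows", "data": {
  "steps": [
    [-0.002, 0, 0.0001, 0, 0, 0],
    [0, 0, 0, 0, 0, 0]
  ]
}}

```text
time: 24.3
tcp_pos: [501.0, -11.8, 73.3]
tcp_rot: [0.024, -0.001, 1.0, 0.0]
wrist_force: [-5.9, -0.7, 2.0]
opening: 10.9
gripper_force: 59.0
```

Emit:
{"op": "play_rows", "data": {
  "steps": [
    [-0.002, 0, 0.0001, 0, 0, 0],
    [0, 0, 0, 0, 0, 0]
  ]
}}

```text
time: 24.55
tcp_pos: [501.1, -11.8, 73.1]
tcp_rot: [0.023, -0.001, 1.0, 0.0]
wrist_force: [-6.6, -0.9, 1.0]
opening: 11.2
gripper_force: 59.1
```

Emit:
{"op": "play_rows", "data": {
  "steps": [
    [0.004, 0, 0.001, 0, 0, 0],
    [0.001, 0, 0, 0, 0, 0],
    [0, 0, 0, 0, 0, 0]
  ]
}}

```text
time: 24.92
tcp_pos: [501.1, -11.8, 73.0]
tcp_rot: [0.025, -0.001, 1.0, 0.0]
wrist_force: [-5.0, 0.3, -0.8]
opening: 11.4
gripper_force: 58.9
```

Emit:
{"op": "play_rows", "data": {
  "steps": [
    [0, 0, 0, 0, 0, 0],
    [0, 0, 0, 0, 0, 0],
    [0, 0, 0, 0, 0, 0],
    [0, 0, 0, 0, 0, 0],
    [0, 0, 0, 0, 0, 0]
  ],
  "fingers": 140
}}

```text
time: 25.55
tcp_pos: [502.3, -12.0, 73.4]
tcp_rot: [0.026, -0.001, 1.0, -0.0]
wrist_force: [-0.5, -0.2, 0.5]
opening: 38.5
gripper_force: 0.0
```

Emit:
{"op": "play_rows", "data": {
  "steps": [
    [-0.0005, 0, -0.01, 0, 0, 0],
    [-0.003, 0, -0.06, 0, 0, 0],
    [-0.005, 0, -0.1, 0, 0, 0],
    [-0.005, 0, -0.1, 0, 0, 0],
    [0.05, 0, -0.1, 0, 0, 0],
    [0, 0, 0, 0, 0, 0]
  ]
}}

```text
time: 26.3
tcp_pos: [480.6, -12.1, 223.7]
tcp_rot: [0.029, -0.001, 1.0, -0.0]
wrist_force: [0.1, -0.2, -0.8]
opening: 38.3
gripper_force: 0.0
```

```bash
python3 - <<'E'
from h import *
k=cam('wrist'); P=cloud(k); z=P[...,2]; print(r.state()['tcp_pos'].round(1))
mm=lambda Q: cv2.minEnclosingCircle(np.ascontiguousarray(Q[:,:2].astype(np.float32)))
x,y=P[...,0],P[...,1]
C=P[(np.hypot(x-541,y+13.6)<11.5)&(z>86)&(z<98)]; print('cap',mm(C))
T=P[(abs(x-501)<14)&(abs(y+13)<9)&(z>93)&(z<108)].astype(np.float32); print('tab',T.mean(0),cv2.minAreaRect(np.ascontiguousarray(T[:,:2])),np.linalg.lstsq(np.c_[T[:,:2],np.ones(len(T))],T[:,2],rcond=None)[0][:2])
R=P[(np.hypot(x-544,y+14)<26)&(z>73)&(z<77.8)]; R=R[np.hypot(R[:,0]-541,R[:,1]+13.6)>14]; print('ring',mm(R),np.median(R[:,2]))
J=P[(x>512)&(x<551)&(abs(y+13.6)<14)&(z>79.5)&(z<84.5)]; print('clip',np.percentile(J,[1,99],axis=0).round(1).tolist(), np.linalg.lstsq(np.c_[J[:,:2],np.ones(len(J))],J[:,2],rcond=None)[0][:2])
u,v=pix(k,(530,-13,80)).astype(int); h=55; v=min(v,399-h)
a=cv2.resize(k['p'][v-h:v+h,u-h:u+h],(390,390),interpolation=cv2.INTER_CUBIC)
k=cam('scene'); u,v=pix(k,(530,-13,80)).astype(int); h=28
save('end.png',np.hstack([a,cv2.resize(k['p'][v-h:v+h,u-h:u+h],(390,390),interpolation=cv2.INTER_CUBIC)]))
E
```

```text
[480.3 -12.1 222. ]
cap ((540.7418823242188, -14.092949867248535), 10.30420207977295)
tab [498.86154  -13.620374  99.4242  ] ((499.57464599609375, -13.530942916870117), (11.50865650177002, 21.2772159576416), 89.84402465820312) [ 0.1117488  -0.03596888]
ring ((543.4342651367188, -14.155649185180664), 23.634904861450195) 75.5962162655635
clip [[518.2, -27.1, 80.2], [549.0, -1.0, 84.3]] [ 0.06023217 -0.00700538]
```

View pics/end.png

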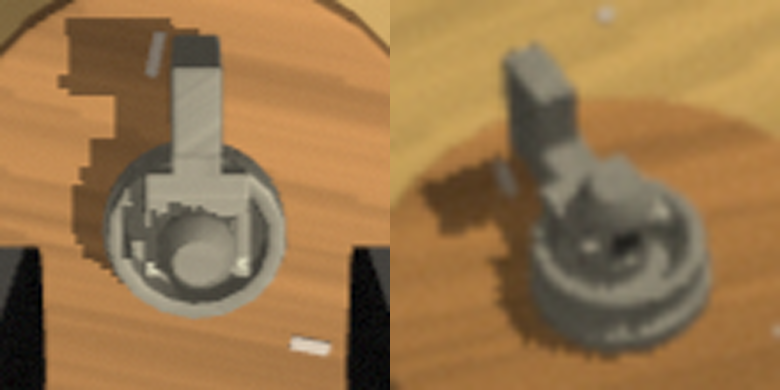

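The final view shows the ring flat on the hub (left panel, centre (195,230)). The clip sits round the spindle with its noses past it at (155,265) and (242,265), its bridge at the stop, and its tab free.

```bash
python3 -c "
from plant import r
print(r.close_job())"
```

```text
the job is handed in; nothing more can be done
None
```

The job is handed in at about 26 s: by the last camera look, the spacer ring lies flat on the hub and the clip is snapped home in the groove, its tab sagging about 4–6°. Everything is released, and the arm never went near the angel figures, though I took no final picture of them.

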